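# Shake three welded boxes and hold out the one that rattles

### The arm

A 6-joint arm with a two-finger parallel gripper is mounted at the origin on the work surface; the furniture and walls round the work are solid. World frame = base frame: x ahead of the robot, y to its left, z up, the work surface at z = 0. Lengths are in m, angles in rad, forces in N, time in s.
With the tool pointing down it reaches from about 0.35 to 0.975 m from the base axis. Payload 4.9 kg.
Tool frame: the origin (TCP) lies midway between the tips of the shut fingers; the grasp point (between the pads) lies behind it (manip.tcp_to_grasp is the z of the grasp point in the tool frame, in m); z points along the fingers, y is the direction in which the jaws open and shut (so a half turn about z gives the same grasp; the last joint's range is limited). The gripper opens to 85 mm and grips with 20 to 120 N. Pads are 22 mm wide; open, the fingers measure 114 mm over their backs; the gripper's body (76 mm by 85 mm) begins 54 mm behind the grasp point. The pads swing forward as they close: fully open they stand 13 mm farther back than shut.
Start: joints at [1.058, 0.053, 1.613, -0, 1.476, -0.119], TCP at [0.24, 0.577, 0.231] pointing down, gripper open.
Joint ranges: [-3.01, 3.01], [-1.01, 2.22], [0.06, 2.58], [-1.02, 4.17], [0.09, 2.62], [-3.14, 3.14]. Speed limits (rad/s): [2.57, 2.57, 3.14, 3.14, 3.14, 3.14].

### API

Orientations are given as a unit quaternion [w, x, y, z].
In Python, from plant import status, vision, order, regions_of, manip gives the robot as it stands. The module is installed in compiled form; this text tells all that it offers.
- The arm moves only by the shell command python3 -m crank 'ROWS'. ROWS is JSON, one flat list of numbers, 5 for each row, row after row: the shift along the tool's x, y, z in mm, then the turn about the tool's z in degrees, then the opening in per cent of the stroke, from 0 (shut) to 100 (fully open). In form: [tx, ty, tz, yaw, fingers, tx, ty, tz, yaw, fingers, ...]. A call has exactly 10 rows; each row is the pose to reach, as a shift and turn from the pose commanded when the call began, along the tool's axes at that moment; what a row does not reach only later rows make up. A row lasts 1/10 s, in which the tool goes at most 50 mm and 8.59 degrees, less where a joint would pass 70% of its speed; a pose out of reach is approached as far as the arm can. A call with a gripper value outside its range is refused whole. The fingers move at their own pace and stop on an object; the grip force is fixed at half the most. Time passes only in rows, so rows that repeat a pose let the fingers close, or fill a call up. It gives the time, the measured TCP pose, the force and the opening at its end, in the units of the state.
- status.state(): the state, without advancing time (a new reading comes with each control period).
- vision.grab_frame(name): name is "scene" or "top"; returns (picture, depth): 384x512x3 uint8, red, green, blue; 384x512 float32, m along the optical axis (not along the pixel's ray), 0 where there is no reading.
- vision.get_calibration(name): a dict with "camera_matrix" (3x3 intrinsics, pixels), "R" (3x3) and "t" (3): a world point X has camera coordinates R X + t. Camera axes: x right, y down, z forward; pixel columns grow to the right and rows downward; lengths in m; the calibration is good to about 2 mm. A picture is of the moment at which its call begins. get_calibration takes no time and is no camera call.
- order.job_done(): hands the job in, once; it reports no verdict.
Trained networks look in the newest picture that a camera, given by its name, has taken for a name from the list of things; names that differ only in an ending like _2 or _b are one class to them, and where a whole thing is asked for, a point or a joint stands for the part that bears it (a point fixed in the world has none). Each returns a list of dicts, best first, with "confidence" (0 to 1); they miss things now and then, are a little off and sometimes report something else, mostly with a low value. They report only what shows in the picture. A call takes as long as a camera call.
- regions_of(camera, name): "region" (384x512 bool, what is visible of it) and "extent" ([centre column, centre row, width, height] in pixels, round what is visible of it).
The state is a dict: "time": time; "joint_pos": joint angles; "joint_vel": joint speeds; "joint_efforts": joint torques, N m; "tool_pos": TCP position; "tool_rot": TCP orientation; "contact_force": force on the tool from outside, world axes, zero at the start; "ft_torque": the same for the moment, N m; "gripper_width": opening from 0.0 (shut) to 1.0 (fully open).
Only numpy, scipy, OpenCV 4.12 (cv2) and the standard library are available. Lean on these libraries where they do the work, as an engineer would, in place of code of your own. Each camera call takes 0.05 s, during which the arm holds its last target. There are 200 camera calls.

### The job

Three welded ballast boxes lie in the pin rack, and in one of them the ballast has come loose. Lift them one at a time and shake each briskly to and fro along its length until you find the one that rattles; the other two must end up lying fully down in nests of the rack, and nothing else on the bench may be knocked about. Finish with the gripper still holding the rattling box, level and still, held out straight ahead over the far edge of the table, about 25 cm above it.

Things in the scene. Friction and masses are not known exactly. Their poses are not given: they have to be found in the camera images.
- case_1: one of three like boxes of 46 mm square steel tube with welded end caps, hollow and sealed: 120 mm long (its own x), 46 mm wide (y), 46 mm high (z), 0.4 to 0.71 kg. Origin at the centre of its underside. It starts lying in a nest of the rack, its x along the rack's x; take it across its 46 mm width, at the middle of its length
- case_2: like case_1 in all ways. Each box holds a 34 mm steel ballast ball of 0.16 kg, potted tight in two of them (no movement to feel). In the third, which changes every time, it is loose, free to roll 76 mm along the box's x and to strike the end caps. Nothing outside shows which, and the weights overlap
- case_3: like case_1 in all ways. Shaken to and fro along its x by 10 cm, each stroke about 0.35 s, the loose ball knocks on the caps and bounces: the wrist moment about the box's y swings by 0.1 to 0.25 N m (std) in the quarter second after a stroke and then differs by about 0.12 N m between the two ends; for the other two both stay below 0.05 (sensor noise 0.03)
- case_1_mid (a point): the centre of case_1, 23 mm above its origin, axes as the box's
- case_2_mid (a point): the centre of case_2, 23 mm above its origin, axes as the box's
- case_3_mid (a point): the centre of case_3, 23 mm above its origin, axes as the box's
- rack: fixed plywood board on the table, 180 mm (its x, pointing away from the robot) by 276 mm (y) by 15 mm thick, with three nests side by side, 90 mm apart along y. Origin at the centre of its underside, z up. Round each nest stand six round-topped dowels, 10 mm thick, 18 mm high above the board
- nest_left (a point): centre of the left nest on the board's top (15 mm above the table), at y = +90 mm of the rack; axes as the rack's. A box fully down in it lies flat on the board, 2 mm clear of two dowels on each long side (42 mm either way along x; 74 mm between them free for fingers) and one at each end
- nest_middle (a point): centre of the middle nest on the board's top (15 mm above the table), at y = 0 mm of the rack; axes as the rack's. A box fully down in it lies flat on the board, 2 mm clear of two dowels on each long side (42 mm either way along x; 74 mm between them free for fingers) and one at each end
- nest_right (a point): centre of the right nest on the board's top (15 mm above the table), at y = -90 mm of the rack; axes as the rack's. A box fully down in it lies flat on the board, 2 mm clear of two dowels on each long side (42 mm either way along x; 74 mm between them free for fingers) and one at each end
- far_edge (a point): a point on the table top, at the middle of the table's far edge straight ahead of the robot; the table ends there. Between it and the robot, left of the rack, stands a brown folded hand shield, fixed, up to 0.28 m high (x 0.28 to 0.57, y -0.22 to 0.05)
- wrench_17: bystander: combination wrench lying flat, 37 x 203 x 10 mm, at its underside's centre; leave it alone
- hex_nut_0: bystander: steel hexagon nut, 30 x 34 x 16 mm, at its underside's centre; leave it alone
- mandrel_2: bystander: turned steel plug 38 mm thick with a T pin, 71 mm high, at its underside's centre; leave it alone
- mandrel_3: bystander: turned steel plug 38 mm thick with a T pin, 69 mm high, at its underside's centre; leave it alone

How it is judged:
By the outcome, as a careful person would: the job done as asked, in the order asked, and still so for the second after the job is handed in, while the arm keeps its last pose, push and grip.
It also fails if it takes over 72 s, if anything falls off the work surface, if the arm or the gripper's body presses on something with over 40 N, if the wrist force passes 120 N, or if a joint passes its speed limit or range.

## Working session

There is one attempt and no reset: what is moved stays moved. The work goes in short steps, Python scripts to look and compute and a shell command to move; the robot and the scene stay as the last step left them, time stands still between calls to the robot, and variables do not carry over. Pictures are saved under pics/ and viewed, on a budget of 10 in all, crops included, one or two more only if the job needs it, and the job is handed in when it is done.

```bash
mkdir -p pics; cat > h.py <<'E'
import numpy as np, cv2
from plant import status, vision, order, regions_of, manip
def cloud(cam):
    p,d=vision.grab_frame(cam); c=vision.get_calibration(cam)
    K,R,t=[np.array(c[k]) for k in("camera_matrix","R","t")]
    v,u=np.mgrid[:384,:512]
    X=np.stack([(u-K[0,2])/K[0,0]*d,(v-K[1,2])/K[1,1]*d,d],-1)
    W=(X-t.reshape(3))@R
    W[d<=0]=np.nan
    return p,W
E
python3 - <<'E'
from h import *
s=status.state(); print(s, manip.tcp_to_grasp)
ims=[]
for cam in("top","scene"):
    p,W=cloud(cam); cv2.imwrite(f"pics/{cam}0.png",p[:,:,::-1])
    np.save(f"W_{cam}.npy",W)
    for n in("case_1","rack","wrench_17","hex_nut_0","mandrel_2"):
        for r in regions_of(cam,n):
            w=W[r["region"]]; 
            print(cam,n,round(r["confidence"],2),np.round(r["extent"]),np.nanmedian(w,0).round(3),np.nanpercentile(w,2,axis=0).round(3),np.nanpercentile(w,98,axis=0).round(3))
E
```

```text
{'time': 0.0, 'joint_pos': array([ 1.05804063e+00,  5.33760038e-02,  1.61430005e+00, -7.52240616e-06,
        1.47597584e+00, -1.19030407e-01]), 'joint_vel': array([-0.00119337, -0.00121114, -0.00010347,  0.000334  , -0.00053779,
       -0.00083608]), 'joint_efforts': array([ 2.11786071e-03, -3.93678725e+01, -3.70180321e+01,  6.84540169e-05,
        7.02526944e-03,  2.99205090e-05]), 'tool_pos': array([0.23948268, 0.57662748, 0.23004753]), 'tool_rot': array([-3.16307595e-04,  1.95593084e-01,  9.80684600e-01, -9.79833483e-04]), 'contact_force': array([ 0.04656734, -0.04204924, -0.03249904]), 'ft_torque': array([-0.03117704,  0.00065341,  0.03183174]), 'gripper_width': 0.9989789588021534} -0.0187
top case_1 0.94 [352. 204.  30.  38.] [ 0.513 -0.329  0.06 ] [ 0.46  -0.374  0.015] [ 0.572 -0.289  0.066]
top case_1 0.73 [328. 189.  30.  42.] [ 0.561 -0.254  0.061] [ 0.509 -0.295  0.036] [ 0.614 -0.214  0.066]
top case_1 0.62 [378. 217.  30.  39.] [ 0.469 -0.405  0.06 ] [ 0.415 -0.449  0.023] [ 0.523 -0.366  0.066]
top rack 0.9 [350. 206. 103.  85.] [ 0.511 -0.327  0.015] [ 0.391 -0.474  0
[... 617 characters left out ...]
  0.056] [ 0.506 -0.303  0.021] [ 0.611 -0.217  0.063]
scene case_1 0.6 [336. 273.  53.  32.] [ 0.463 -0.417  0.057] [ 0.412 -0.456  0.017] [ 0.525 -0.367  0.063]
scene rack 0.71 [328. 263.  89.  78.] [ 0.463 -0.383  0.014] [ 0.381 -0.486  0.002] [ 0.632 -0.19   0.03 ]
scene rack 0.54 [326. 248.  46.  21.] [ 0.508 -0.341  0.056] [ 0.459 -0.379  0.017] [ 0.567 -0.291  0.063]
scene wrench_17 0.49 [331. 261.  88.  74.] [ 0.462 -0.384  0.015] [ 0.383 -0.483  0.006] [ 0.633 -0.192  0.03 ]
scene mandrel_2 0.67 [280. 185.  11.  13.] [ 0.624 -0.017  0.039] [ 0.61  -0.033  0.015] [0.654 0.019 0.07 ]
scene mandrel_2 0.53 [252. 164.   6.  13.] [0.621 0.124 0.042] [0.614 0.113 0.001] [0.675 0.189 0.068]
```

View pics/top0.png

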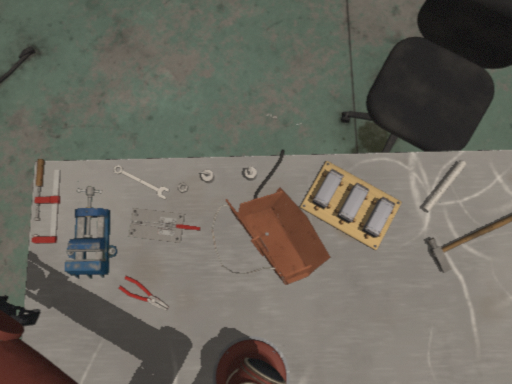

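View pics/scene0.png

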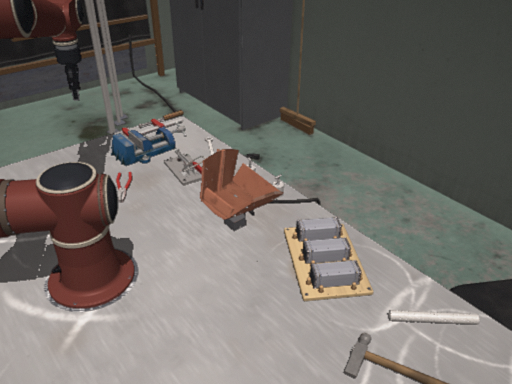

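```bash
python3 - <<'E'
from h import *
for cam in("top","scene"):
    W=np.load(f"W_{cam}.npy")
    for c in((.513,-.329),(.561,-.254),(.469,-.405)):
        m=(W[...,2]>.053)&(W[...,2]<.075)&(np.hypot(W[...,0]-c[0],W[...,1]-c[1])<.075)
        # nearest-case selection
        P=W[m]; cs=np.array([(.513,-.329),(.561,-.254),(.469,-.405)])
        k=np.argmin(np.linalg.norm((P[:,None,:2]-cs)@np.array([[.857],[.515]])*0+ (P[:,None,:2]-cs)@np.array([[-.515],[.857]]),axis=-1),1) if 0 else np.argmin(np.abs((P[:,None,:2]-cs)@np.array([.53,.848])),1)
        P=P[k==[i for i,q in enumerate(cs) if tuple(q)==c][0]]
        r=cv2.minAreaRect((P[:,:2]*1000).astype(np.float32)); print(cam,c,len(P),np.round(r[0],1),np.round(r[1],1),round(r[2],1),P[:,2].mean().round(4), P[:,:2].mean(0).round(4))
    # rack board
    m=(W[...,2]>.010)&(W[...,2]<.02)&(abs(W[...,0]-.51)<.17)&(abs(W[...,1]+.33)<.2)
    m=cv2.morphologyEx(m.astype(np.uint8),cv2.MORPH_OPEN,np.ones((2,2)))>0
    r=cv2.minAreaRect((W[m][:,:2]*1000).astype(np.float32)); print("rack",np.round(r[0],1),np.round(r[1],1),round(r[2],1))
    for y in(-.3,-.15,-.05,0,.05,.15,.3):
        m=(abs(W[...,1]-y)<.01)&(abs(W[...,2])<.012); print(y,np.nanmax(W[m][:,0]).round(3),end="; ")
    m=(W[...,0]>.25)&(W[...,0]<.68)&(W[...,1]>-.25)&(W[...,1]<.1)&(W[...,2]>.08); P=W[m]; print("shield",P.min(0),P.max(0))
    for a in np.arange(.1,.3,.04):
        Q=P[P[:,2]>a]; print(a, Q.min(0).round(3),Q.max(0).round(3)) if len(Q) else 0
    m=(W[...,2]>.1)&(W[...,0]>.3)&(W[...,0]<.85)&(W[...,1]<-.2)&(W[...,1]>-.6); print("tall by rack",m.sum())
s=status.state(); q=s["tool_rot"]
from scipy.spatial.transform import Rotation as R
print(R.from_quat(np.roll(q,-1)).as_matrix().round(3))
E
```

```text
top (0.513, -0.329) 570 [ 516.9 -333.9] [ 46.1 121.6] 58.4 0.0609 [ 0.516 -0.333]
top (0.561, -0.254) 552 [ 563.7 -257.2] [ 46.  121.9] 58.4 0.0608 [ 0.5627 -0.2565]
top (0.469, -0.405) 595 [ 470.1 -410.9] [ 47.  122.2] 58.5 0.0606 [ 0.4697 -0.4095]
rack [ 515.3 -339.4] [278.6 177.4] 59.3
-0.3 0.689; -0.15 0.69; -0.05 0.688; 0 0.69; 0.05 0.691; 0.15 0.689; 0.3 0.69; shield [ 0.27781793 -0.2263219   0.08005795] [0.56486778 0.09795958 0.28223857]
0.1 [ 0.278 -0.226  0.1  ] [0.543 0.098 0.282]
0.14 [ 0.278 -0.226  0.14 ] [0.517 0.098 0.282]
0.18000000000000002 [ 0.278 -0.226  0.18 ] [0.506 0.049 0.282]
0.22000000000000003 [ 0.288 -0.098  0.22 ] [0.45  0.009 0.282]
0.26 [ 0.299 -0.094  0.26 ] [ 0.375 -0.039  0.282]
tall by rack 160
scene (0.513, -0.329) 581 [ 517.8 -333.1] [ 50.  121.2] 59.1 0.0598 [ 0.5149 -0.3354]
scene (0.561, -0.254) 497 [ 563.6 -257.2] [ 49.9 121.1] 59.7 0.0597 [ 0.5616 -0.259 ]
scene (0.469, -0.405) 691 [ 471.2 -409.6] [ 50.7 122.5] 60.2 0.0599 [ 0.468  -0.4118]
rack [ 523.3 -333.4] [283.6 187.5] 58.9
-0.3 0.697; -0.15 0.693; -0.05 0.69; 0 2.174; 0.05 2.171; 0.15 2.178; 0.3 2.171; shield [ 0.27641608 -0.22298881  0.08003877] [0.56352129 0.09548955 0.27999244]
0.1 [ 0.276 -0.223  0.1  ] [0.547 0.095 0.28 ]
0.14 [ 0.276 -0.223  0.14 ] [0.517 0.095 0.28 ]
0.18000000000000002 [ 0.276 -0.223  0.18 ] [0.506 0.044 0.28 ]
0.22000000000000003 [ 0.29  -0.099  0.22 ] [0.448 0.004 0.28 ]
0.26 [ 0.298 -0.093  0.26 ] [ 0.379 -0.042  0.28 ]
tall by rack 96
[[-0.923  0.384  0.   ]
 [ 0.384  0.923  0.   ]
 [-0.     0.    -1.   ]]
```

```bash
python3 - <<'E'
from h import *
a=np.radians(-31.4); ex=np.array([np.cos(a),np.sin(a)]); ey=np.array([-ex[1],ex[0]])
for cam in("top","scene"):
    W=np.load(f"W_{cam}.npy"); P=W[(W[...,2]>.075)&(W[...,0]>.25)&(W[...,0]<.75)&(W[...,1]<.1)&(W[...,1]>-.6)]
    d=P[:,:2]-[.5645,-.2575]
    u=d@ex; v=d@ey
    for lo,hi in((-.2,-.12),(-.12,-.06),(-.06,0),(0,.06),(.06,.12)):
        m=(u>lo)&(u<hi)
        print(cam,lo,hi,m.sum(), v[m].min().round(3) if m.any() else "", [P[m&(v<q)][:,2].max().round(3) if (m&(v<q)).any() else 0 for q in(.05,.08,.12,.2)])
def go(x,y,z):
    s=status.state(); 
    from scipy.spatial.transform import Rotation as R
    M=R.from_quat(np.roll(s["tool_rot"],-1)).as_matrix(); return (M.T@(np.array([x,y,z])-s["tool_pos"])*1000).round(1)
print(go(.517,-.334,.38),go(.517,-.334,.15))
E
```

```text
top -0.2 -0.12 1686 -0.08 [np.float64(0.214), np.float64(0.214), np.float64(0.214), np.float64(0.214)]
top -0.12 -0.06 246 0.04 [np.float64(0.147), np.float64(0.147), np.float64(0.147), np.float64(0.147)]
top -0.06 0 0  [0, 0, 0, 0]
top 0 0.06 0  [0, 0, 0, 0]
top 0.06 0.12 0  [0, 0, 0, 0]
scene -0.2 -0.12 826 -0.08 [np.float64(0.211), np.float64(0.211), np.float64(0.211), np.float64(0.211)]
scene -0.12 -0.06 96 0.044 [np.float64(0.141), np.float64(0.142), np.float64(0.142), np.float64(0.142)]
scene -0.06 0 0  [0, 0, 0, 0]
scene 0 0.06 0  [0, 0, 0, 0]
scene 0.06 0.12 0  [0, 0, 0, 0]
[-605.6 -735.1 -148.7] [-605.6 -735.1   81.3]
```

```bash
cat >> h.py <<'E'
from scipy.spatial.transform import Rotation as Rn
def go(x,y,z):
    s=status.state(); M=Rn.from_quat(np.roll(s["tool_rot"],-1)).as_matrix()
    return (M.T@(np.array([x,y,z])-s["tool_pos"])*1000).round(1)
def yaw():
    s=status.state(); M=Rn.from_quat(np.roll(s["tool_rot"],-1)).as_matrix(); return np.degrees(np.arctan2(M[1,1],M[0,1])).round(2), M[2,2].round(5)
E
python3 -m crank '[0,0,-50,0,75, -20,-10,-95,0,75, -60,-35,-120,2,75, -100,-59,-140,4,75, -140,-82,-150,6,75, -180,-106,-150,8.8,75, -220,-129,-150,8.8,75, -260,-152,-150,8.8,75, -300,-176,-150,8.8,75, -340,-199,-150,8.8,75]'
python3 -c "
from h import *
print(go(.6,.1,.38),go(.517,-.334,.38),yaw(),status.state()['joint_pos'])"
```

```text
time: 1.6
tool_pos: [0.4782, 0.2612, 0.3816]
tool_rot: [0.0, 0.27, 0.963, 0.0]
contact_force: [0.6, 0.6, 0.3]
gripper_width: 0.755
[-187.9  -74.3    1.6] [-342.9 -488.1    1.4] (np.float64(58.64), np.float64(-1.0)) [ 3.63319780e-01 -1.83346697e-01  1.59223880e+00  8.27828410e-05
  1.73189157e+00 -6.60081683e-01]
```

```bash

python3 -m crank '[-45,-20,0,0,75, -90,-42,0,0,75, -130,-72,0,0,75, -165,-108,0,0,75, -195,-148,0,0,75, -220,-190,0,0,75, -245,-233,0,0,75, -268,-277,0,0,75, -290,-321,0,0,75, -309,-366,0,0,75]'
python3 -c "
from h import *
print(go(.517,-.334,.16),go(.517,-.334,.025),yaw())"
```

```text
time: 2.6
tool_pos: [0.5504, -0.2125, 0.3814]
tool_rot: [0.0, 0.27, 0.963, 0.0]
contact_force: [0.7, 0.1, -0.4]
gripper_width: 0.749
[ -34.7 -121.2  221.4] [ -34.6 -121.2  356.4] (np.float64(58.63), np.float64(-1.0))
```

```bash

python3 -m crank '[-14,-45,10,0,75, -27,-88,30,0,75, -35,-121,60,0,75, -35,-121,105,0,75, -35,-121,150,0,75, -35,-121,190,0,75, -35,-121,225,0,75, -35,-121,250,0,75, -35,-121,262,0,75, -35,-121,262,0,75]'
python3 - <<'E'
from h import *
print(go(.517,-.334,.025),yaw())
for cam in("top","scene"):
    p,W=cloud(cam); cv2.imwrite(f"pics/{cam}1.png",p[:,:,::-1])
t,s=cv2.imread("pics/top1.png")[140:270,270:430],cv2.imread("pics/scene1.png")[170:310,250:410]
cv2.imwrite("pics/c1.png",np.hstack([cv2.resize(t,(400,400)),cv2.resize(s,(400,400))]))
E
```

```text
time: 3.6
tool_pos: [0.5167, -0.3312, 0.1173]
tool_rot: [-0.002, 0.27, 0.963, 0.001]
contact_force: [-0.4, -0.0, -0.3]
gripper_width: 0.748
[-2.  -2.3 92.3] (np.float64(58.64), np.float64(-0.99999))
```

View pics/c1.png

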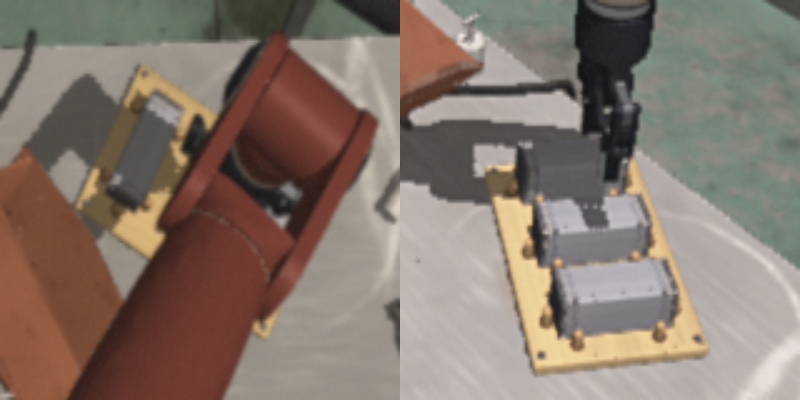

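```bash

python3 -m crank '[-1,-2,15,0,75, -1,-2,35,0,75, -1,-2,55,0,75, -1,-2,70,0,75, -1,-2,80,0,75, -1,-2,86,0,75, -1,-2,91,0,75, -1,-2,92,0,75, -1,-2,92,0,75, -1,-2,92,0,75]'
python3 -c "
from h import *
print(go(.517,-.334,.025),yaw(),status.state()['contact_force'])"
```

```text
time: 4.7
tool_pos: [0.518, -0.3345, 0.0281]
tool_rot: [0.001, 0.27, 0.963, -0.0]
contact_force: [0.2, -0.6, 0.9]
gripper_width: 0.749
[ 1.1 -0.   3.1] (np.float64(58.64), np.float64(-1.0)) [ 0.22602122 -0.59396553  0.92474155]
```

```bash

python3 -m crank '[1,0,3,0,75, 1,0,3,0,0, 1,0,3,0,0, 1,0,3,0,0, 1,0,3,0,0, 1,0,3,0,0, 1,0,3,0,0, 1,0,3,0,0, 1,0,3,0,0, 1,0,3,0,0]'
python3 -c "
from h import *
s=status.state();print(s['gripper_width'],s['contact_force'],s['ft_torque'],s['tool_pos'])"
```

```text
time: 5.7
tool_pos: [0.5169, -0.3336, 0.0246]
tool_rot: [0.0, 0.27, 0.963, 0.0]
contact_force: [1.6, 3.0, 3.8]
gripper_width: 0.531
0.5308916317778262 [1.62476909 2.9926329  3.84773778] [ 0.65764004 -0.2808057  -0.01149614] [ 0.51691433 -0.33358777  0.02456292]
```

```bash
cat > samp.py <<'E'
from h import *
import sys
e=np.array([.5210,-.8535])*0
r=[];f=[]
for i in range(14):
    s=status.state(); M=Rn.from_quat(np.roll(s["tool_rot"],-1)).as_matrix()
    r.append(M[:,1]@s["ft_torque"]); f.append(s["contact_force"][2]); vision.grab_frame("scene")
r=np.array(r); print(np.round(r,3),"std first .25:",r[:6].std().round(3),"mean last:",r[6:].mean().round(3),"fz",np.mean(f).round(2),"w",round(s["gripper_width"],3),s["tool_pos"].round(4))
E
python3 -m crank '[0,0,-15,0,0, 0,0,-45,0,0, 0,0,-80,0,0, 0,0,-105,0,0, 0,0,-115,0,0, 0,0,-115,0,0, 0,0,-115,0,0, 0,0,-115,0,0, 0,0,-115,0,0, 0,0,-115,0,0]'
python3 -m crank '[0,0,0,0,0, -25,0,0,0,0, -75,0,0,0,0, -100,0,0,0,0, -75,0,0,0,0, -25,0,0,0,0, 0,0,0,0,0, -25,0,0,0,0, -75,0,0,0,0, -100,0,0,0,0]'
python3 samp.py
python3 -m crank '[0,0,0,0,0, 25,0,0,0,0, 75,0,0,0,0, 100,0,0,0,0, 75,0,0,0,0, 25,0,0,0,0, 0,0,0,0,0, 25,0,0,0,0, 75,0,0,0,0, 100,0,0,0,0]'
python3 samp.py
```

```text
time: 6.7
tool_pos: [0.5161, -0.3333, 0.1379]
tool_rot: [-0.001, 0.27, 0.963, 0.0]
contact_force: [-0.3, -0.1, -5.3]
gripper_width: 0.535
time: 7.7
tool_pos: [0.6037, -0.3868, 0.1392]
tool_rot: [0.001, 0.27, 0.963, -0.0]
contact_force: [0.8, -0.5, -3.8]
gripper_width: 0.533
[ 0.075  0.137  0.033  0.09   0.3    0.078  0.032  0.042  0.059 -0.015
  0.054  0.019  0.029 -0.017] std first .25: 0.087 mean last: 0.025 fz -4.29 w 0.528 [ 0.6018 -0.3856  0.1395]
time: 9.4
tool_pos: [0.5143, -0.3319, 0.1376]
tool_rot: [-0.002, 0.27, 0.963, 0.001]
contact_force: [0.8, -0.5, -3.8]
gripper_width: 0.53
[ 0.18   0.27   0.215  0.238 -0.091 -0.294 -0.058 -0.075 -0.081 -0.065
 -0.097 -0.105 -0.064 -0.051] std first .25: 0.207 mean last: -0.075 fz -4.27 w 0.528 [ 0.5169 -0.3339  0.1393]
```

```bash

python3 -m crank '[0,0,0,0,0, -25,0,0,0,0, -75,0,0,0,0, -100,0,0,0,0, -75,0,0,0,0, -25,0,0,0,0, 0,0,0,0,0, -25,0,0,0,0, -75,0,0,0,0, -100,0,0,0,0]'
python3 samp.py
python3 -m crank '[0,0,0,0,0, 25,0,0,0,0, 75,0,0,0,0, 100,0,0,0,0, 75,0,0,0,0, 25,0,0,0,0, 0,0,0,0,0, 25,0,0,0,0, 75,0,0,0,0, 100,0,0,0,0]'
python3 samp.py
```

```text
time: 11.1
tool_pos: [0.6037, -0.3868, 0.1392]
tool_rot: [0.001, 0.27, 0.963, -0.0]
contact_force: [-0.4, -0.5, -3.6]
gripper_width: 0.528
[-0.109 -0.17  -0.203 -0.135  0.311  0.058  0.05   0.093  0.075  0.057
  0.054  0.038  0.094  0.02 ] std first .25: 0.178 mean last: 0.06 fz -3.96 w 0.531 [ 0.6018 -0.3856  0.1395]
time: 12.8
tool_pos: [0.5143, -0.3319, 0.1377]
tool_rot: [-0.002, 0.27, 0.963, 0.001]
contact_force: [-1.1, 0.1, -4.7]
gripper_width: 0.535
[ 0.276  0.203  0.096  0.062 -0.09  -0.199 -0.069 -0.032 -0.008 -0.009
 -0.068 -0.053 -0.021 -0.055] std first .25: 0.162 mean last: -0.039 fz -4.4 w 0.527 [ 0.5169 -0.3339  0.1393]
```

```bash

python3 -m crank '[0,0,-15,0,0, 0,0,-45,0,0, 0,0,-85,0,0, 0,0,-125,0,0, -5,5,-165,0,0, -15,20,-195,0,0, -25,50,-210,0,0, -35,85,-210,0,0, -45,120,-210,0,0, -50,150,-210,0,0]'
python3 - <<'E'
from h import *
print(go(.69,0,.35),go(.69,0,.237),yaw(),status.state()["gripper_width"],status.state()["joint_pos"].round(3))
p,W=cloud("scene"); cv2.imwrite("pics/scene2.png",p[:,:,::-1])
E
```

```text
time: 14.5
tool_pos: [0.6387, -0.2304, 0.3508]
tool_rot: [0.001, 0.27, 0.963, -0.0]
contact_force: [-0.1, 0.1, -4.2]
gripper_width: 0.532
[ 76.  223.5   0.8] [ 76.2 223.4 113.8] (np.float64(58.66), np.float64(-1.0)) 0.5322545369684137 [-0.456  0.136  1.328  0.     1.676 -1.48 ]
```

View pics/scene2.png

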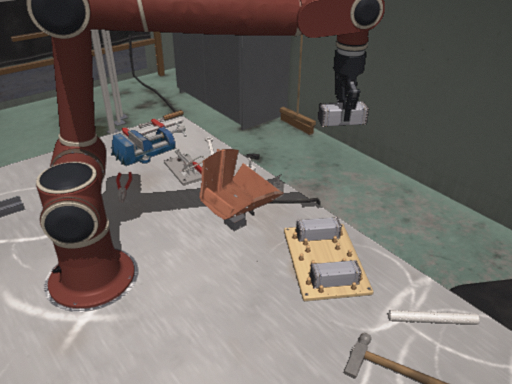

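The middle box is held level at (343,114). The other two are still in their nests at (319,229) and (335,274), and the forearm passes well above the shield at (235,190). I'm carrying on to the edge.

```bash

python3 -m crank '[4,20,0,-3,0, 14,50,0,-8,0, 26,85,0,-14,0, 38,120,0,-20,0, 52,155,5,-26,0, 64,188,20,-31,0, 72,212,45,-31.3,0, 76,223,75,-31.3,0, 76,223,100,-31.3,0, 76,223,113,-31.3,0]'
python3 -m crank '[0,0,0,0,0, 0,0,0,0,0, 0,0,0,0,0, 0,0,0,0,0, 0,0,0,0,0, 0,0,0,0,0, 0,0,0,0,0, 0,0,0,0,0, 0,0,0,0,0, 0,0,0,0,0]'
python3 - <<'E'
from h import *
s=status.state();print(go(.69,0,.237),yaw(),s["gripper_width"],s["contact_force"])
for cam in("top","scene"):
    p,W=cloud(cam); cv2.imwrite(f"pics/{cam}3.png",p[:,:,::-1])
    for r in regions_of(cam,"case_1"):
        w=W[r["region"]]; print(cam,round(r["confidence"],2),np.nanmedian(w,0).round(3),np.nanpercentile(w,3,axis=0).round(3),np.nanpercentile(w,97,axis=0).round(3))
    m=(W[...,2]>.21)&(W[...,2]<.285)&(abs(W[...,0]-.69)<.1)&(abs(W[...,1])<.04); P=W[m]; print(len(P),P.min(0).round(3),P.max(0).round(3))
cv2.imwrite("pics/c3.png",np.hstack([cv2.resize(cv2.imread("pics/top3.png"),(400,300)),cv2.resize(cv2.imread("pics/scene3.png"),(400,300))]))
E
```

```text
time: 15.55
tool_pos: [0.6874, -0.001, 0.2339]
tool_rot: [-0.002, 0.0, 1.0, 0.0]
contact_force: [-0.5, -0.1, -5.2]
gripper_width: 0.532
time: 16.55
tool_pos: [0.6886, -0.0016, 0.2362]
tool_rot: [-0.0, 0.001, 1.0, 0.0]
contact_force: [0.3, 0.1, -3.5]
gripper_width: 0.523
[-1.4  1.6 -0.8] (np.float64(89.94), np.float64(-1.0)) 0.5229293863132267 [ 0.34015117  0.05196689 -3.51664615]
top 0.74 [ 0.561 -0.254  0.061] [ 0.51  -0.294  0.043] [ 0.613 -0.215  0.066]
top 0.65 [ 0.466 -0.404  0.06 ] [ 0.413 -0.448  0.015] [ 0.521 -0.367  0.065]
top 0.48 [ 0.514 -0.331  0.015] [ 0.401 -0.465  0.009] [ 0.631 -0.201  0.031]
29 [ 0.676 -0.032  0.266] [0.686 0.011 0.285]
scene 0.6 [ 0.656 -0.021  0.256] [ 0.628 -0.028  0.229] [0.744 0.014 0.274]
scene 0.58 [ 0.463 -0.417  0.058] [ 0.413 -0.455  0.02 ] [ 0.519 -0.371  0.063]
676 [ 0.624 -0.04   0.225] [0.754 0.038 0.285]
```

View pics/c3.png

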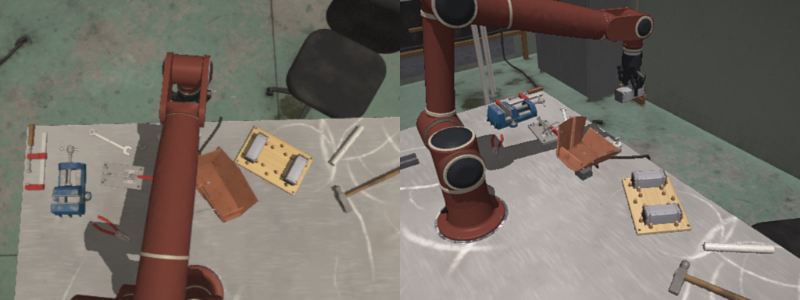

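The box sits at x 0.63–0.75 and z 0.23–0.27, level over the edge, right panel (630,95). The other two boxes and the bystanders I can see haven't moved, so I'm handing in.

```bash
python3 -c "
from h import *
print(order.job_done())"
```

```text
the job is handed in; nothing more can be done
None
```

I found the rattling box on the first lift: it is the one from the middle nest. The gripper now holds it over the far edge, and I handed the job in at about 17 s of the 72 s allowed.

- **Rattle test:** I ran the shake twice. The wrist moment swung by 0.09, 0.21, 0.18 and 0.16 N m (std) after the strokes, and the settled moment differed by about 0.10 N m between the two ends both times. Sound boxes stay below 0.05 on both. The first swing, 0.09, was just under the stated 0.1 to 0.25; the other readings were clear.
- **Other two boxes:** I never lifted or shook them, since the first one rattled. In the last top picture they were still fully down in the left and right nests, where they started. The scene-camera network reported only one of them at the end, but that picture shows both.
- **Final pose:** The tool points straight down at (0.689, -0.002, 0.236), which puts the box centre about 0.25 m above the table, over the edge at x = 0.69. The depth points show the box level, from x 0.63 to 0.75. It had been still for a second, and the grip width was steady.
- **Bystanders:** The arm stayed clear of the shield. The wrench looked unmoved, but the arm hid the mandrels and the nut in parts of the last pictures, so I did not measure those.

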